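# Shut the coin box and snap its locking cap on

### The arm

A 6-joint arm with a two-finger parallel gripper is mounted at the origin on a cart in front of the work surface, level with it; the furniture and walls round the work are solid. World frame = base frame: x ahead of the robot, y to its left, z up, the work surface at z = 0. Lengths are in m, angles in rad, forces in N, time in s.
With the tool pointing down it reaches from about 0.3 to 0.875 m from the base axis. Payload 6.4 kg.
Tool frame: the origin (TCP) lies on the mounting face of the last link; the fingertips stand 173 mm ahead of it and the grasp point (between the pads) lies 155 mm ahead of it (ctrl.tip_reach is the distance from the TCP to the fingertips, in m); z points along the fingers, y is the line along which they close (so a half turn about z gives the same grasp; the last joint's range is limited). The gripper opens to 85 mm and grips with 20 to 120 N. Pads are 22 mm wide; open, the fingers measure 114 mm over their backs; the gripper's body (76 mm by 85 mm) begins 54 mm behind the grasp point. The pads swing forward as they close: fully open they stand 13 mm farther back than shut.
Start: joints at [-1.395, 0.181, 1.607, -0, 1.354, -0.206], TCP at [0.214, -0.534, 0.405] pointing down, gripper open.
Joint ranges: [-2.99, 2.99], [-0.89, 2.07], [0.3, 2.58], [-1.14, 4.28], [0, 2.63], [-3.12, 3.12]. Speed limits (rad/s): [2.57, 2.57, 3.01, 3.14, 3.14, 3.14].

### API

Orientations are given as a unit quaternion [w, x, y, z].
In Python, from bench import ctrl gives the robot as it stands.
- The arm moves only by the shell command python3 -m pendant 'ROWS'. ROWS is JSON, a list that holds one entry, the list of rows, each a list of 7 numbers: the opening, from 0 (shut) to 1 (fully open), then the shift along the tool's x, y, z in mm, then the turn, a rotation vector about the tool's x, y, z in rad. A call has 1 to 5 rows; each row is the pose to reach, as a shift and turn from the pose commanded when the call began, along the tool's axes at that moment; what a row does not reach only later rows make up. A row lasts 1/12 s, in which the tool goes at most 41.7 mm and 7.16 degrees, less where a joint would pass 70% of its speed; a pose out of reach is approached as far as the arm can. A call with a gripper value outside its range is refused whole. The fingers move at their own pace and stop on an object; the grip force is fixed at half the most. Time passes only in rows, so rows that repeat a pose let the fingers close. It gives the time, the measured TCP pose, the force, the opening and the grip force at its end, in the units of the state.
- ctrl.get_obs(): the state, without advancing time (a new reading comes with each control period).
- ctrl.camera(name): name is "side" or "top"; returns the picture (384x512x3 uint8, red, green, blue); there is no depth.
- ctrl.camera_params(name): a dict with "mtx" (3x3 intrinsics, pixels), "world_from_camera" (4x4, takes a point from camera to world coordinates). Camera axes: x right, y down, z forward; pixel columns grow to the right and rows downward; lengths in m; the calibration is good to about 2 mm. A picture is of the moment at which its call begins. camera_params takes no time and is no camera call.
- ctrl.hand_in(): hands the job in; it is judged then, once.
Trained networks look in the newest picture that a camera, given by its name, has taken for a name from the list of things; names that differ only in an ending like _2 or _b are one class to them, and where a whole thing is asked for, a point or a joint stands for the part that bears it (a point fixed in the world has none). Each returns a list of dicts, best first, with "confidence" (0 to 1); they miss things now and then, are a little off and sometimes report something else, mostly with a low value. They report only what shows in the picture. A call takes as long as a camera call. They do not tell look-alikes from the thing itself.
- ctrl.boxes_of(camera, name): "point" ([column, row] as shares, 0 to 1, of the picture: columns of its width, rows of its height, amid what is visible of it).
The state is a dict: "time_s": time; "q": joint angles; "dq": joint speeds; "joint_efforts": joint torques, N m; "eef_pos": TCP position; "eef_rot": TCP orientation; "wrist_force": force on the tool from outside, world axes, zero at the start; "torque": the same for the moment, N m; "opening": opening from 0.0 (shut) to 1.0 (fully open); "grasp_force": force on a finger pad.
Only numpy, scipy, OpenCV 4.12 (cv2) and the standard library are available. Lean on these libraries where they do the work, as an engineer would, in place of code of your own. Each camera call takes 0.05 s, during which the arm holds its last target. There are 200 camera calls.

### The job

Lock up the coin box: swing its open lid down until it is shut flat and the box's stud stands up through the hole in the lid, then pick up the loose round cap and press it straight down onto the stud until it clicks and sits flat on the lid. Keep pressing down on the cap firmly after the click: the program finishes while still pressing it, without letting go. Leave the other things on the counter where they are.

Things in the scene. Friction and masses are not known exactly. Their poses are not given: they have to be found in the camera images.
- coin_box: Open dark steel box fixed to the counter, 130 (x) x 140 (y) x 52 mm high, two coin rolls inside, a flat aluminium lid hinged along its far side. Origin: centre of its underside; +z up, +x from the front to the hinge side. A steel stud stands fixed on this origin's vertical axis. Fixed obstacles: a tall post at about x 0.68, y 0.35; a tall file crate at y below -0.17.
- coin_box_lid (a joint): Lid angle, rad: 0 = shut flat, grows as it opens upward (starts 0.5 to 1.05). Axis: box's y through lid_hinge. The lid is a 6 mm plate, 140 mm wide, its underside in the hinge plane, with a 25 mm hole for the stud and a small tab on its free edge, reaching 143 mm from the hinge. The stiff hinge holds it at any angle; a few newtons near the free edge push it down.
- lid_hinge (a point): Point on the lid's hinge axis at mid width, fixed to the box, 68 mm behind the stud axis and 52 mm above the counter.
- lid_edge (a point): Point on the lid's outer (top) face, at mid width, 118 mm from the hinge axis and 16 mm inside the free edge (plate and tab reach further): a good place to push the lid down, moves with the lid. Axes: z out of the top face, x towards the hinge.
- stud_seat (a point): Point on the stud's axis level with the shut lid's top face, 58 mm above the counter: the cap's origin comes here when fully on. Axes as the box. The stud is 15 mm thick; its tapered nose (8 mm at the tip) ends 18 mm above this point. Four spring balls stick out of its side to 11 mm from the axis, centred 9 mm above this point. Firm pressing is about 10 N.
- snap_cap: Loose round ribbed cap, 40 mm wide, 24 mm high, 30 g, hollow, mouth down on the counter beside the box. Origin: centre of its underside; +z up. Its inner lip (17 mm opening) goes over the stud: it first stops on the spring balls with its underside about 11 mm above the shut lid, needs about 8 N there (15 N if askew), then the push drops sharply as it clicks past and runs down onto the lid.
- duct_tape: Bystander: small black roll of tape lying flat, 53 x 51 x 19 mm, with a hole in the middle, on the other side of the box from the cap. Not to be moved. Origin: centre of its underside.
- glue: Bystander: glue stick lying on its side, 27 mm thick, 100 mm long. Not to be moved. Origin: centre of its underside.
- desk_calculator: Bystander: calculator lying flat, 118 x 68 x 15 mm. Not to be moved. Origin: centre of its underside.
There are look-alikes about, which are no part of the job. What is shaped like the snap_cap but purple or white is not meant.

How it is judged:
By the outcome, as a careful person would: the job done as asked, in the order asked, and still so for the second after the job is handed in, while the arm keeps its last pose, push and grip.
It also fails if it takes over 61 s, if anything falls off the work surface, if the arm or the gripper's body presses on something with over 40 N, if the wrist force passes 120 N, or if a joint passes its speed limit or range.

## Working session

There is one attempt and no reset: what is moved stays moved. The work goes in short steps, Python scripts to look and compute and a shell command to move; the robot and the scene stay as the last step left them, time stands still between calls to the robot, and variables do not carry over. Pictures are saved under pics/ and viewed, at most 10 in all, crops included, and the job is handed in when it is done.

```bash
mkdir -p pics; ls
cat > h.py <<'E'
import numpy as np, cv2, json
from bench import ctrl
from scipy.spatial.transform import Rotation as R
def cam(n): 
    p=ctrl.camera_params(n); return np.array(p["mtx"]),np.array(p["world_from_camera"])
def ray(n,uv):
    K,T=cam(n); d=T[:3,:3]@np.linalg.inv(K)@np.array([uv[0],uv[1],1.]); return T[:3,3],d
def onz(n,uv,z):
    o,d=ray(n,uv); return o+d*(z-o[2])/d[2]
def proj(n,p):
    K,T=cam(n); c=T[:3,:3].T@(np.array(p)-T[:3,3]); u=K@c; return u[:2]/u[2]
def tri(a,uva,b,uvb):
    o1,d1=ray(a,uva);o2,d2=ray(b,uvb)
    s=np.linalg.lstsq(np.c_[d1,-d2],o2-o1,rcond=None)[0]
    p,q=o1+s[0]*d1,o2+s[1]*d2; return (p+q)/2,np.linalg.norm(p-q)
def tool():
    o=ctrl.get_obs(); q=o["eef_rot"]; return np.array(o["eef_pos"]),R.from_quat([q[1],q[2],q[3],q[0]])
E
python3 - <<'E'
from h import *
ims=[]
for n in ["top","side"]:
    im=ctrl.camera(n); cv2.imwrite(f"pics/{n}0.png",im[:,:,::-1]); 
    for t in ["coin_box","coin_box_lid","lid_edge","snap_cap","duct_tape","glue","desk_calculator"]:
        for r in ctrl.boxes_of(n,t)[:4]:
            p=np.array(r["point"])*[512,384]; print(n,t,p.round(0),round(r["confidence"],2),onz(n,p,0.012).round(3))
o=ctrl.get_obs(); print(o); 
for n in ["top","side"]: print(cam(n)[1].round(2))
E
```

```text
pics
top coin_box [251. 191.] 0.62 [0.586 0.142 0.012]
top coin_box_lid [251. 184.] 0.72 [0.601 0.141 0.012]
top lid_edge [249. 188.] 0.76 [0.594 0.148 0.012]
top snap_cap [166. 231.] 0.7 [0.491 0.355 0.012]
top snap_cap [139. 230.] 0.6 [0.494 0.42  0.012]
top snap_cap [202. 242.] 0.51 [0.462 0.265 0.012]
top snap_cap [171. 193.] 0.46 [0.583 0.343 0.012]
top duct_tape [342. 204.] 0.5 [ 0.547 -0.086  0.012]
top glue [290. 137.] 0.86 [0.722 0.038 0.012]
top desk_calculator [346. 134.] 0.79 [ 0.728 -0.107  0.012]
side coin_box [252. 205.] 0.59 [0.596 0.125 0.012]
side coin_box_lid [247. 183.] 0.85 [0.652 0.05  0.012]
side lid_edge [251. 205.] 0.63 [0.597 0.128 0.012]
side lid_edge [247. 186.] 0.56 [0.644 0.063 0.012]
side snap_cap [239. 286.] 0.77 [0.495 0.358 0.012]
side snap_cap [270. 262.] 0.63 [0.469 0.273 0.012]
side snap_cap [220. 316.] 0.53 [0.49  0.436 0.012]
side snap_cap [199. 269.] 0.53 [0.59  0.359 0.012]
side duct_tape [298. 172.] 0.82 [ 0.555 -0.055  0.012]
side glue [227. 176.] 0.84 [0.715 0.048 0.012]
side desk_calculator [249. 146.] 0.59 [ 0.736 -0.112  0.012]
{'time_s'
[... 201 characters left out ...]
6005 ,
       -0.00011554]), 'joint_efforts': array([-4.34181875e-04, -4.44804740e+01, -3.51666820e+01, -2.86159266e-04,
        7.05286729e-04,  1.64376092e-05]), 'eef_pos': array([ 0.21426154, -0.53361887,  0.40471712]), 'eef_rot': array([ 1.48426909e-05,  9.81836035e-01,  1.89731389e-01, -2.25221215e-07]), 'wrist_force': array([ 0.22739039, -0.53597675,  0.60572891]), 'torque': array([-0.05343216, -0.00620892, -0.01476075]), 'grasp_force': 0.0, 'opening': 1.0009218308093721}
[[-0.03 -0.99  0.14  0.47]
 [-1.    0.02 -0.02  0.16]
 [ 0.01 -0.14 -0.99  0.89]
 [ 0.    0.    0.    1.  ]]
[[-0.87 -0.27  0.4   0.18]
 [-0.48  0.52 -0.7   0.84]
 [-0.02 -0.81 -0.59  0.67]
 [ 0.    0.    0.    1.  ]]
```

View images.

Run:
```python
import cv2,numpy as np
t=cv2.imread("pics/top0.png")[90:290,110:390];s=cv2.imread("pics/side0.png")[120:350,150:350]
a=cv2.resize(t,None,fx=1.5*0.95,fy=1.5*0.95);
t=cv2.resize(t,(420,300),interpolation=3);s=cv2.resize(s,(380,437),interpolation=3)
c=np.zeros((437,800,3),np.uint8);c[:300,:420]=t;c[:,420:]=s;cv2.imwrite("pics/v1.png",c)
```

```text
(no output)
```

View pics/v1.png

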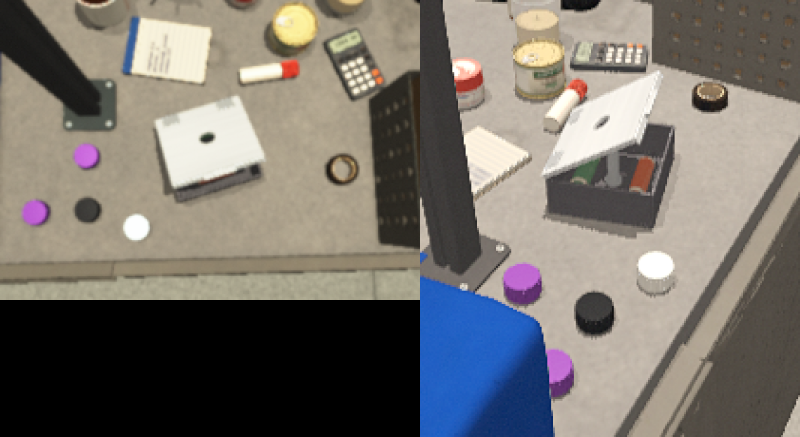

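View pics/top0.png

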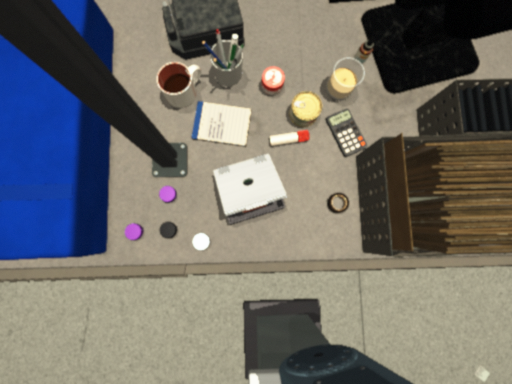

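The black ribbed cap is at top (168,230) and side (239,286), which puts it near (0.493, 0.357). The look-alikes are purple at top (168,194) and (134,232), and white at (201,242), so I choose the black one. The box is at top (250,190), with the lid open and turned slightly. Next comes one close crop to get the box corners and check the cap.

Run:
```python
import cv2,numpy as np
t=cv2.imread("pics/top0.png")[148:228,205:295];s=cv2.imread("pics/side0.png")[150:240,205:285];k=cv2.imread("pics/side0.png")[270:302,220:258]
t=cv2.resize(t,None,fx=4.4,fy=4.4,interpolation=2);s=cv2.resize(s,None,fx=5,fy=5,interpolation=2);k=cv2.resize(k,None,fx=4.4,fy=4.4,interpolation=2)
c=np.zeros((500,800,3),np.uint8);c[:t.shape[0],:t.shape[1]]=t;c[:450,400:]=s;c[355:355+k.shape[0],:k.shape[1]]=k;cv2.imwrite("pics/v2.png",c)
```

```text
(no output)
```

View pics/v2.png

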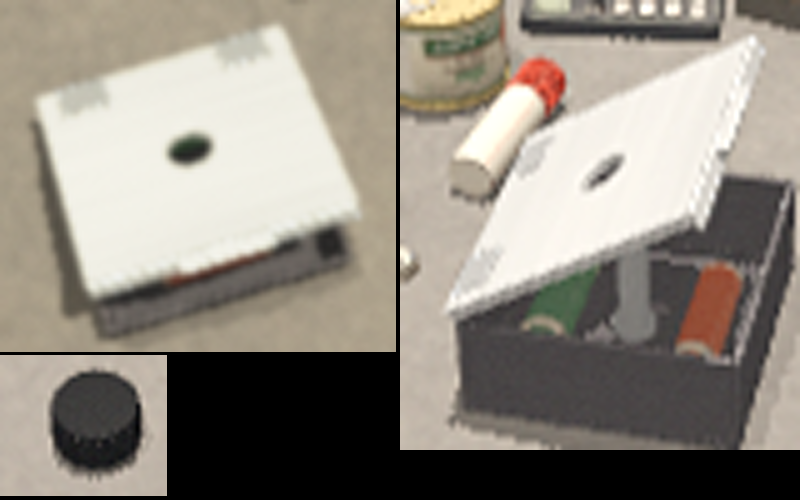

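```bash
cat >> h.py <<'E'
def lidpt(p,d,w,h):  # p=x,y,yaw,a ; lengths m
    x,y,yw,a=p[:4]; v=np.array([.068-d*np.cos(a)+h*np.sin(a),w,.052+d*np.sin(a)+h*np.cos(a)])
    return R.from_euler("z",yw).apply(v)+[x,y,0]
def boxpt(p,v): return R.from_euler("z",p[2]).apply(v)+[p[0],p[1],0]
E
python3 - <<'E'
from h import *
from scipy.optimize import least_squares
T=lambda X,Y:("top",np.array([205+X/4.4,148+Y/4.4])-.4)
S=lambda X,Y:("side",np.array([205+(X-400)/5,150+Y/5])-.4)
L=lambda d,w:(lambda p:lidpt(p,d if d else p[4],w,.006))
B=lambda *v:(lambda p:boxpt(p,v))
ob=[(T(38,98),L(0,.07)),(T(282,25),L(0,-.07)),(T(358,212),L(.134,-.07)),(T(95,294),L(.134,.07)),(T(190,149),L(.068,0)),
(S(448,308),L(0,.07)),(S(757,40),L(.134,-.07)),(S(697,215),L(.134,.07)),(S(604,172),L(.068,0)),
(S(458,420),B(.065,.07,0)),(S(740,446),B(-.065,.07,0)),(S(794,183),B(-.065,-.07,.052)),(T(108,333),B(-.065,.07,.0)),(T(350,262),B(-.065,-.07,.0))]
f=lambda p:np.concatenate([proj(n,m(p))-uv for (n,uv),m in ob])
r=least_squares(f,[.59,.14,-.2,.6,0.0],loss="soft_l1")
print(r.x.round(4)); print(r.fun.reshape(-1,2).round(1) if len(r.fun)==28 else f(r.x).reshape(-1,2).round(1))
p=r.x; print("edge",lidpt(p,.118,0,.006).round(4),"tip",lidpt(p,.143,0,.006).round(4))
c,e=tri("top",[168,230],"side",[238.5,285.5]);print("cap centre",c.round(4),e)
# refine black cap centroid
for n,(u,v) in dict(top=(168,230),side=(239,286)).items():
    im=cv2.imread(f"pics/{n}0.png")[v-14:v+15,u-14:u+15].max(2); m=(im<75).astype(np.uint8)
    k,l,s,ce=cv2.connectedComponentsWithStats(m); i=1+s[1:,4].argmax(); print(n,s[i],ce[i]+[u-14,v-14],onz(n,ce[i]+[u-14,v-14],.012).round(4),onz(n,ce[i]+[u-14,v-14],.020).round(4))
E
```

```text
[0.5851 0.147  0.2794 0.5214 0.0034]
[[-0.4  0.3]
 [-0.3 -0.1]
 [ 0.3 -1.3]
 [-1.1 -0.7]
 [ 0.1  0.1]
 [-0.2 -0.5]
 [ 0.1  0.7]
 [-0.2  1.2]
 [ 0.2 -0.1]
 [ 0.9 -3. ]
 [-0.1 -0.1]
 [ 0.2 -2.1]
 [ 1.1  1. ]
 [-1.1  0.4]]
edge [0.555  0.1384 0.116 ] tip [0.5342 0.1324 0.1284]
cap centre [0.496  0.3522 0.0058] 0.006691823049554993
top [  7   7  16  15 199] [168.32663317 229.82914573] [0.4933 0.3485 0.012 ] [0.4931 0.3468 0.02  ]
side [  7   2  20  22 372] [241.48655914 284.62903226] [0.4922 0.3532 0.012 ] [0.4885 0.359  0.02  ]
```

```bash
cat >> h.py <<'E'
def shift(*targets):  # world TCP targets -> tool-frame mm from the present pose
    p,r=tool()
    for t in targets: print(np.array(t).round(4),"->",(r.inv().apply(np.array(t)-p)*1000).round(1))
BOX=[.5851,.147,.2794,.5214]
E
python3 - <<'E'
from h import *
print(ctrl.tip_reach, tool()[1].as_matrix().round(3))
shift([.31,-.12,.40],[.55,.137,.34])
for a in [.52,.4,.3,.2,.1,0]: print(a,(lidpt(BOX[:3]+[a],.118,0,.006)+[0,0,.173]).round(4))
E
```

```text
0.1734 [[ 0.928  0.373  0.   ]
 [ 0.373 -0.928 -0.   ]
 [-0.     0.    -1.   ]]
[ 0.31 -0.12  0.4 ] -> [ 242.9 -348.2    4.7]
[0.55  0.137 0.34 ] -> [ 561.4 -497.3   64.7]
0.52 [0.5549 0.1383 0.2888]
0.4 [0.5482 0.1364 0.2765]
0.3 [0.5438 0.1352 0.2656]
0.2 [0.5404 0.1342 0.2543]
0.1 [0.5382 0.1335 0.2428]
0 [0.537  0.1332 0.231 ]
```

```bash
python3 -m pendant '[[[0,30,-40,0,0,0,0],[0,55,-80,0,0,0,0],[0,80,-115,0,0,0,0],[0,105,-150,0,0,0,0],[0,120,-172,0,0,0,0]]]'
python3 -m pendant '[[[0,25,-35,0,0,0,0],[0,50,-70,0,0,0,0],[0,75,-107,0,0,0,0],[0,100,-143,0,0,0,0],[0,122,-175,4,0,0,0]]]'
python3 -c "
from h import *
shift([.55,.137,.34])"
```

```text
time_s: 1.22
eef_pos: [0.2612, -0.3289, 0.4045]
eef_rot: [-0.0, 0.982, 0.189, 0.0]
wrist_force: [1.1, 0.4, 0.4]
opening: 0.294
grasp_force: 0.0
time_s: 1.63
eef_pos: [0.308, -0.1261, 0.4019]
eef_rot: [0.001, 0.982, 0.189, 0.001]
wrist_force: [1.3, -0.5, 0.4]
opening: -0.0
grasp_force: 0.0
[0.55  0.137 0.34 ] -> [ 322.4 -154.5   62. ]
```

```bash
python3 -m pendant '[[[0,35,-17,5,0,0,0],[0,70,-34,10,0,0,0],[0,105,-50,17,0,0,0],[0,140,-67,24,0,0,0],[0,170,-80,30,0,0,0]]]'
python3 -m pendant '[[[0,35,-17,5,0,0,0],[0,70,-34,10,0,0,0],[0,105,-50,17,0,0,0],[0,135,-65,24,0,0,0],[0,150,-73,30,0,0,0]]]'
python3 -m pendant '[[[0,0,0,0,0,0,0],[0,0,0,0,0,0,0]]]'
python3 - <<'E'
from h import *
for n in ["top","side"]: cv2.imwrite(f"pics/{n}1.png",ctrl.camera(n)[:,:,::-1])
s=cv2.imread("pics/side1.png")[90:250,170:330];t=cv2.imread("pics/top1.png")[110:270,170:330]
cv2.imwrite("pics/v3.png",np.hstack([cv2.resize(s,(400,400),interpolation=2),cv2.resize(t,(400,400),interpolation=2)]))
shift(*[lidpt(BOX[:3]+[a],.118,0,.006)+[0,0,.173] for a in [.5214,.4,.3,.2,.1,0]])
E
```

```text
time_s: 2.05
eef_pos: [0.4371, 0.0122, 0.371]
eef_rot: [0.0, 0.982, 0.19, 0.001]
wrist_force: [0.3, -2.2, -0.1]
opening: 0.003
grasp_force: 0.0
time_s: 2.47
eef_pos: [0.5498, 0.1361, 0.3407]
eef_rot: [-0.0, 0.982, 0.191, 0.001]
wrist_force: [-0.4, -0.1, -0.0]
opening: 0.002
grasp_force: 0.0
time_s: 2.63
eef_pos: [0.548, 0.1339, 0.3404]
eef_rot: [-0.0, 0.982, 0.191, -0.001]
wrist_force: [-0.8, 0.5, -0.3]
opening: -0.004
grasp_force: 0.0
[0.555  0.1384 0.289 ] -> [ 8.9 -2.4 52.2]
[0.5482 0.1364 0.2765] -> [ 2.  -3.1 64.7]
[0.5438 0.1352 0.2656] -> [-2.6 -3.6 75.6]
[0.5404 0.1342 0.2543] -> [-6.1 -3.9 86.9]
[0.5382 0.1335 0.2428] -> [-8.4 -4.2 98.5]
[0.537  0.1332 0.231 ] -> [ -9.6  -4.3 110.2]
```

View pics/v3.png

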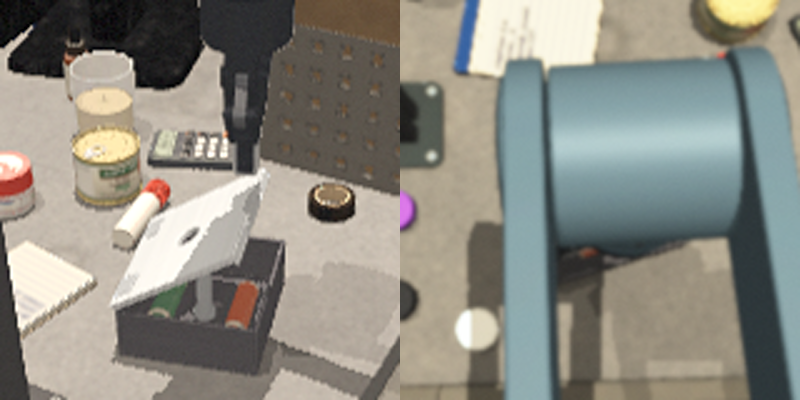

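The shut fingertips are above the lid's free edge at mid width (side view, crop (245,170)). Now I push down along the lid's arc.

```bash
python3 -m pendant '[[[0,3,-3,20,0,0,0],[0,5,-3,40,0,0,0],[0,6,-3,50,0,0,0],[0,5,-3,56,0,0,0],[0,2,-3,62,0,0,0]]]'
python3 -m pendant '[[[0,-2,0,5,0,0,0],[0,-3,0,10,0,0,0],[0,-5,-1,15,0,0,0],[0,-7,-1,20,0,0,0],[0,-8,-1,24,0,0,0]]]'
python3 -m pendant '[[[0,-1,0,4,0,0,0],[0,-2,0,8,0,0,0],[0,-2,0,12,0,0,0],[0,-3,0,15,0,0,0],[0,-3,0,17,0,0,0]]]'
python3 -c "
from h import *
shift([.537,.1332,.231])"
```

```text
time_s: 3.15
eef_pos: [0.5488, 0.1362, 0.2794]
eef_rot: [0.0, 0.982, 0.189, 0.0]
wrist_force: [-0.8, 0.5, 1.2]
opening: 0.002
grasp_force: 0.5
time_s: 3.57
eef_pos: [0.5408, 0.1348, 0.2549]
eef_rot: [0.0, 0.982, 0.19, 0.0]
wrist_force: [0.2, 0.4, 0.6]
opening: 0.001
grasp_force: 0.4
time_s: 3.98
eef_pos: [0.538, 0.1337, 0.2376]
eef_rot: [-0.0, 0.982, 0.19, -0.0]
wrist_force: [-0.6, -0.1, 0.6]
opening: 0.003
grasp_force: 0.4
[0.537  0.1332 0.231 ] -> [-1.1  0.1  6.6]
```

```bash
python3 -m pendant '[[[0,-1,0,2,0,0,0],[0,-1,0,4,0,0,0],[0,-1,0,6,0,0,0],[0,-1,0,7,0,0,0],[0,-1,0,7,0,0,0]]]'
python3 -m pendant '[[[0,0,0,1,0,0,0],[0,0,0,2,0,0,0],[0,0,0,2,0,0,0]]]'
python3 - <<'E'
from h import *
im=ctrl.camera("side"); cv2.imwrite("pics/side2.png",im[:,:,::-1])
for a in [0,.05,.1]: print(a,[proj("side",lidpt(BOX[:3]+[a],.134,w,.006)).round(1) for w in (.07,-.07)])
cv2.imwrite("pics/v4.png",cv2.resize(im[150:250,190:300,::-1],(660,600),interpolation=2))
E
```

```text
time_s: 4.4
eef_pos: [0.5372, 0.1333, 0.2314]
eef_rot: [0.0, 0.982, 0.19, -0.0]
wrist_force: [-2.7, -0.8, 3.6]
opening: -0.003
grasp_force: 2.2
time_s: 4.65
eef_pos: [0.5373, 0.1334, 0.2312]
eef_rot: [0.0, 0.982, 0.19, -0.0]
wrist_force: [-9.6, -1.7, 19.5]
opening: -0.004
grasp_force: 9.9
0 [array([273.2, 219.1]), array([284.1, 182.2])]
0.05 [array([273.1, 216.8]), array([284. , 179.9])]
0.1 [array([272.7, 214.3]), array([283.8, 177.6])]
```

View pics/v4.png

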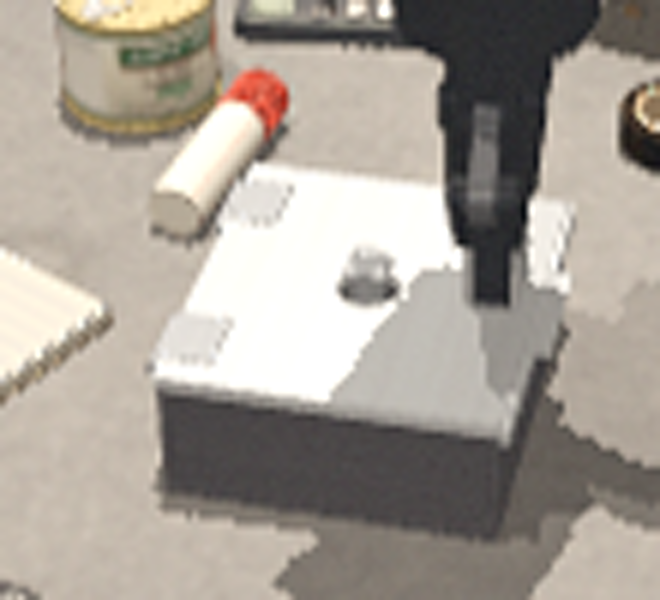

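The lid is shut flat and the stud stands up through the hole, with its tip at crop (372,255), i.e. side (252,192). Now I go to the cap.

```bash
python3 -c "
from h import *
print(proj('side',[.5851,.147,.076]).round(1), ctrl.get_obs()['q'].round(2))
shift([.537,.133,.32],[.493,.350,.30])"
python3 -m pendant '[[[0,0,0,-30,0,0,0],[0,0,0,-65,0,0,0],[0.4,5,-25,-85,0,0,0],[0.75,12,-60,-85,0,0,0],[0.75,18,-95,-85,0,0,0]]]'
python3 -c "
from h import *
shift([.493,.350,.30])"
```

```text
[250.9 189.9] [ 0.03  0.35  1.78 -0.    1.01  1.22]
[0.537 0.133 0.32 ] -> [ -0.5   0.2 -88.8]
[0.493 0.35  0.3  ] -> [  39.7 -217.5  -68.9]
time_s: 5.12
eef_pos: [0.5194, 0.2288, 0.3166]
eef_rot: [-0.0, 0.982, 0.189, 0.002]
wrist_force: [0.4, 0.3, 0.1]
opening: 0.421
grasp_force: 0.0
[0.493 0.35  0.3  ] -> [  20.3 -122.4   16.6]
```

```bash
python3 -m pendant '[[[0.75,5,-30,4,0,0,-0.12],[0.75,10,-60,8,0,0,-0.24],[0.75,15,-90,12,0,0,-0.36],[0.75,20,-115,17,0,0,-0.48],[0.75,20,-122,17,0,0,-0.6]]]'
python3 -m pendant '[[[0.75,0,0,0,0,0,-0.12],[0.75,0,0,0,0,0,-0.24],[0.75,0,0,0,0,0,-0.24],[0.75,0,0,0,0,0,-0.24]]]'
python3 - <<'E'
from h import *
for n in ["top","side"]: cv2.imwrite(f"pics/{n}3.png",ctrl.camera(n)[:,:,::-1])
for nm in ["stud_seat","coin_box_lid","snap_cap"]:
  for n in ["top","side"]:
    for r in ctrl.boxes_of(n,nm)[:4]:print(nm,n,(np.array(r["point"])*[512,384]).round(1),round(r["confidence"],2))
s=cv2.imread("pics/side3.png")[150:320,190:300];t=cv2.imread("pics/top3.png")[150:250,150:290]
t2=cv2.resize(t,None,fx=3.5,fy=3.5,interpolation=2);s2=cv2.resize(s,None,fx=2.8,fy=2.8,interpolation=2)
c=np.zeros((480,800,3),np.uint8);c[:350,:490]=t2;c[:s2.shape[0],490:490+s2.shape[1]]=s2;cv2.imwrite("pics/v5.png",c)
p,r=tool(); print(p.round(4),r.as_matrix().round(3),ctrl.get_obs()["opening"],ctrl.get_obs()["q"].round(2)); print("stud proj",proj("top",[.5851,.147,.076]),proj("side",[.5851,.147,.076]))
E
```

```text
time_s: 5.53
eef_pos: [0.4902, 0.352, 0.296]
eef_rot: [-0.001, 0.88, 0.475, -0.0]
wrist_force: [-0.3, -1.0, 1.1]
opening: 0.749
grasp_force: 0.0
time_s: 5.87
eef_pos: [0.4916, 0.3489, 0.297]
eef_rot: [-0.0, 0.82, 0.572, -0.0]
wrist_force: [-1.0, 0.5, -0.1]
opening: 0.746
grasp_force: 0.0
stud_seat top [250.2 188.8] 0.85
stud_seat side [268.9 206.2] 0.78
stud_seat side [239.7 286.7] 0.35
coin_box_lid top [253.1 189.1] 0.69
coin_box_lid side [272.1 197. ] 0.6
snap_cap top [168.4 193.1] 0.73
snap_cap top [167.2 232.4] 0.51
snap_cap top [202.8 241.2] 0.48
snap_cap side [239.8 284.8] 0.95
snap_cap side [272.2 261.1] 0.85
snap_cap side [200.8 270.4] 0.6
snap_cap side [219.9 316.3] 0.49
[0.4918 0.3487 0.2972] [[ 0.343  0.939  0.   ]
 [ 0.939 -0.343  0.   ]
 [ 0.     0.    -1.   ]] 0.7473224093408091 [0.42 0.35 1.62 0.   1.17 0.77]
stud proj [249.36794658 187.4385342 ] [250.85461258 189.85314599]
```

View pics/v5.png

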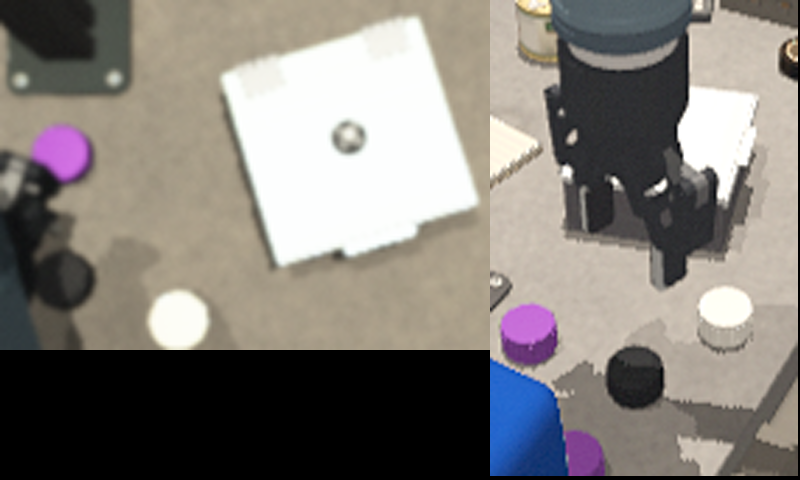

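Run:
```python
from h import *
from scipy.optimize import least_squares
# hole in top3
im=cv2.imread("pics/top3.png"); g=cv2.cvtColor(im,6)[180:198,240:260]
m=np.clip((200.-g)/120,0,1); ys,xs=np.mgrid[180:198,240:260]
b=(cv2.morphologyEx((g<170).astype(np.uint8),cv2.MORPH_CLOSE,np.ones((5,5),np.uint8)))
c=[xs[b>0].mean(),ys[b>0].mean()]; print("hole px",c,b.sum(),"->",onz("top",c,.058).round(4))
H=onz("top",c,.058)
print("side tip pred w/ this",proj("side",[H[0],H[1],.076]).round(1),"hole",proj("side",H).round(1))
# cap silhouette
a=np.linspace(0,2*np.pi,60); ring=np.c_[.02*np.cos(a),.02*np.sin(a),0*a]; pts=np.r_[ring,ring+[0,0,.024]]
ob={}
for n,f,(u,v) in (("top","top0",(168,230)),("side","side3",(242,284))):
    I=cv2.imread(f"pics/{f}.png")[v-16:v+17,u-16:u+17].max(2)
    for th in (50,65,80):
        k,l,s,ce=cv2.connectedComponentsWithStats((I<th).astype(np.uint8)); i=l[16,16]; print(n,th,s[i]+[u-16,v-16,0,0,0])
        if th==65: x,y,w,h=s[i][:4]; ob[n]=np.array([x+u-16-.5,y+v-16-.5,x+u-16+w-.5,y+v-16+h-.5])
def f(q):
    o=[]
    for n in ob:
        P=np.array([proj(n,p+[q[0],q[1],0]) for p in pts]); o+=list(np.r_[P.min(0),P.max(0)]-ob[n])
    return np.array(o)
r=least_squares(f,[.493,.35],loss="soft_l1"); print(r.x.round(4),f(r.x).round(1))
```

```text
hole px [np.float64(249.21818181818182), np.float64(189.14545454545456)] 55 -> [0.5835 0.1472 0.058 ]
side tip pred w/ this [251.4 190.1] hole [251.6 196.3]
top 50 [ 152  214   33   33 1077]
top 65 [161 223  16  15 162]
top 80 [160 222  17  16 208]
side 50 [232 277  20  19 274]
side 65 [232 274  20  22 331]
side 80 [232 274  20  22 376]Traceback (most recent call last):
  File "<stdin>", line 23, in <module>
  File "<stdin>", line 21, in f
  File "h.py", line 11, in proj
    K,T=cam(n); c=T[:3,:3].T@(np.array(p)-T[:3,3]); u=K@c; return u[:2]/u[2]
        ~~~^^^
  File "h.py", line 5, in cam
    p=ctrl.camera_params(n); return np.array(p["mtx"]),np.array(p["world_from_camera"])
ValueError: time passes only in moves, steps and waits
```

```bash
sed -i 's/^def cam(n)/from functools import lru_cache\n@lru_cache\ndef cam(n)/' h.py
python3 - <<'E'
from h import *
from scipy.optimize import least_squares
a=np.linspace(0,2*np.pi,60); ring=np.c_[.02*np.cos(a),.02*np.sin(a),0*a]; pts=np.r_[ring,ring+[0,0,.024]]
ob={"top":np.array([160,222,177,238])-.5,"side":np.array([232,274,252,296])-.5}
def f(q):
    o=[]
    for n in ob:
        P=np.array([proj(n,p+[q[0],q[1],0]) for p in pts]); o+=list(np.r_[P.min(0),P.max(0)]-ob[n])
    return np.array(o)
r=least_squares(f,[.493,.35],loss="soft_l1"); print(r.x.round(4),f(r.x).round(1))
for n in ob:
    k=n; oo=ob; ob={n:oo[n]}; print(n,least_squares(f,[.493,.35]).x.round(4)); ob=oo
shift([*r.x,.21])
print(tool()[1].as_matrix().round(3)[0,:2])
E
```

```text
[0.4935 0.3505] [-1.3 -0.1  0.1  0.5 -0.3 -1.9  0.3  0. ]
top [0.494 0.349]
side [0.4924 0.3524]
[0.4935 0.3505 0.21  ] -> [ 2.3  1.  87.2]
[0.343 0.939]
```

```bash
python3 -m pendant '[[[0.75,2,1,30,0,0,0],[0.75,2,1,60,0,0,0],[0.75,2,1,85,0,0,0],[0.75,2,1,105,0,0,0],[0.75,2,1,105,0,0,0]]]'
python3 -m pendant '[[[0.75,0,0,8,0,0,0],[0.75,0,0,14,0,0,0],[0.75,0,0,18,0,0,0],[0.75,0,0,18,0,0,0]]]'
python3 - <<'E'
from h import *
shift([.4935,.3505,.174])
s=ctrl.camera("side")[200:320,180:300,::-1];cv2.imwrite("pics/v6.png",cv2.resize(s,(600,600),interpolation=2))
E
```

```text
time_s: 6.68
eef_pos: [0.4912, 0.3493, 0.1874]
eef_rot: [-0.001, 0.819, 0.573, -0.004]
wrist_force: [-0.9, -2.1, -0.3]
opening: 0.748
grasp_force: 0.0
time_s: 7.02
eef_pos: [0.4935, 0.3505, 0.1743]
eef_rot: [0.0, 0.819, 0.574, 0.0]
wrist_force: [0.1, 1.0, -0.6]
opening: 0.752
grasp_force: 0.0
[0.4935 0.3505 0.174 ] -> [0.  0.  0.3]
```

View pics/v6.png

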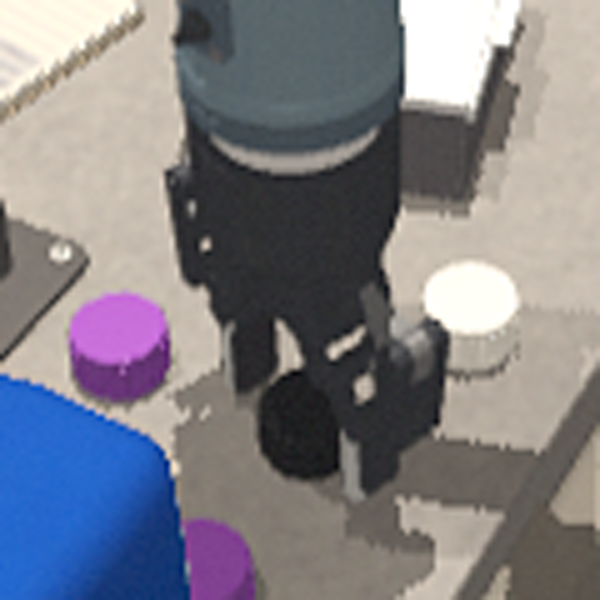

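The open fingers straddle the black cap (crop (300,420)) and nothing is touching the neighbours. Closing.

```bash
python3 -m pendant '[[[0.3,0,0,0,0,0,0],[0.3,0,0,0,0,0,0],[0.3,0,0,0,0,0,0],[0.3,0,0,0,0,0,0],[0.3,0,0,0,0,0,0]]]'
python3 -m pendant '[[[0.3,0,0,-2,0,0,0],[0.3,0,0,-20,0,0,0],[0.3,0,0,-50,0,0,0],[0.3,0,0,-85,0,0,0],[0.3,0,0,-110,0,0,0]]]'
python3 -c "
from h import *
shift([.584,.147,.284])"
```

```text
time_s: 7.48
eef_pos: [0.4938, 0.3507, 0.1754]
eef_rot: [0.0, 0.819, 0.574, 0.001]
wrist_force: [-1.6, -0.7, 5.6]
opening: 0.446
grasp_force: 60.3
time_s: 7.9
eef_pos: [0.4936, 0.3505, 0.2867]
eef_rot: [0.0, 0.819, 0.574, 0.001]
wrist_force: [1.2, 0.7, -0.3]
opening: 0.445
grasp_force: 60.3
[0.584 0.147 0.284] -> [-160.4  154.6    2.7]
```

```bash
python3 -m pendant '[[[0.3,-28,27,0,0,0,0],[0.3,-56,54,0,0,0,0],[0.3,-84,81,0,0,0,0],[0.3,-112,108,0,0,0,0],[0.3,-140,135,1,0,0,0]]]'
python3 -m pendant '[[[0.3,-14,14,1,0,0,0],[0.3,-20,20,1,0,0,0],[0.3,-20,20,1,0,0,0],[0.3,-20,20,1,0,0,0]]]'
python3 - <<'E'
from h import *
im=ctrl.camera("side")[:,:,::-1];cv2.imwrite("pics/side7.png",im)
cv2.imwrite("pics/v7.png",cv2.resize(im[120:240,195:315],(600,600),interpolation=2))
shift([.584,.147,.284]); p=tool()[0]; print(p.round(4))
print([proj("side",[p[0],p[1],p[2]-.1754+h]).round(1) for h in (0,.024)],proj("side",[.584,.147,.076]))
E
```

```text
time_s: 8.32
eef_pos: [0.5727, 0.1711, 0.2837]
eef_rot: [0.0, 0.819, 0.574, 0.0]
wrist_force: [0.5, 0.7, -0.2]
opening: 0.446
grasp_force: 60.3
time_s: 8.65
eef_pos: [0.584, 0.1474, 0.282]
eef_rot: [-0.0, 0.819, 0.573, -0.0]
wrist_force: [0.6, 0.7, -0.6]
opening: 0.448
grasp_force: 60.3
[0.584 0.147 0.284] -> [-0.9  0.7 -2. ]
[0.5837 0.1481 0.282 ]
[array([250.9, 179.4]), array([250.7, 170.6])] [251.27187847 189.98659429]
```

View pics/v7.png

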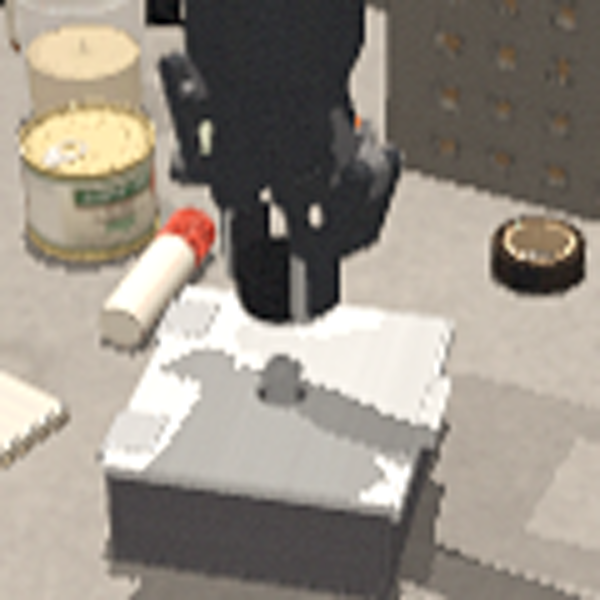

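```bash
python3 -m pendant '[[[0.3,0,0,10,0,0,0],[0.3,0,0,20,0,0,0],[0.3,0,0,26,0,0,0],[0.3,0,0,26,0,0,0],[0.3,0,0,26,0,0,0]]]'
python3 - <<'E'
from h import *
im=ctrl.camera("side")[:,:,::-1];cv2.imwrite("pics/side8.png",im)
c=cv2.resize(im[155:215,215:285].astype(np.float32),(700,600),interpolation=2)
cv2.imwrite("pics/v8.png",np.clip(255*(np.clip(c,0,255)/255)**.6,0,255))
p=tool()[0]; print(p.round(4))
a=np.linspace(0,6.3,80)
for h,rr in ((0,.02),(.024,.02)):
    P=np.array([proj("side",[p[0]+rr*np.cos(t),p[1]+rr*np.sin(t),p[2]-.1754+h]) for t in a]); print(h,((P.min(0)+.5-[215,155])*10).round(0),((P.max(0)+.5-[215,155])*10).round(0))
for z in (.058,.076): print("stud",z,((proj("side",[.584,.147,z])+.5-[215,155])*10).round(0))
E
```

```text
time_s: 9.12
eef_pos: [0.5837, 0.1476, 0.255]
eef_rot: [-0.001, 0.819, 0.574, -0.001]
wrist_force: [-0.2, -0.6, -0.5]
opening: 0.453
grasp_force: 60.3
[0.5841 0.1474 0.2557]
0 [279. 290.] [453. 394.]
0.024 [276. 205.] [453. 308.]
stud 0.058 [369. 417.]
stud 0.076 [368. 355.][ WARN:0@0.759] global loadsave.cpp:1063 imwrite_ Unsupported depth image for selected encoder is fallbacked to CV_8U.
```

View pics/v8.png

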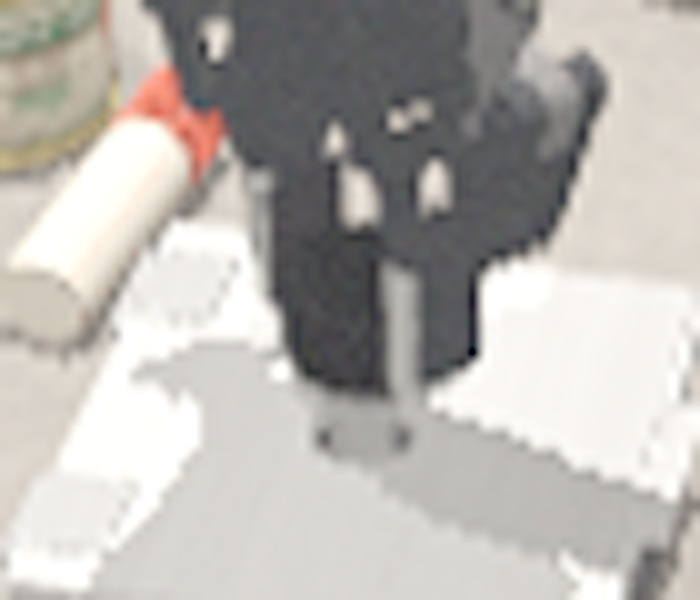

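The cap hangs just above the stud. The hole's ends are at crop (325,437) and (402,437), and the cap bottom is at about (375,395). Comparing the two cameras puts the cap about 2.5 mm too far towards -y, so I correct that and then feel my way down.

```bash
python3 -m pendant '[[[0.3,2.3,-0.9,0,0,0,0],[0.3,2.3,-0.9,1,0,0,0],[0.3,2.3,-0.9,2,0,0,0],[0.3,2.3,-0.9,3,0,0,0],[0.3,2.3,-0.9,4,0,0,0]]]'
python3 -m pendant '[[[0.3,0,0,1,0,0,0],[0.3,0,0,2,0,0,0],[0.3,0,0,3,0,0,0],[0.3,0,0,3,0,0,0]]]'
python3 -c "
from h import *
print(tool()[0].round(4)); print(ctrl.get_obs()['wrist_force'].round(1),ctrl.get_obs()['torque'].round(2))"
```

```text
time_s: 9.58
eef_pos: [0.5842, 0.1495, 0.2522]
eef_rot: [0.0, 0.819, 0.574, 0.0]
wrist_force: [0.0, 0.2, -0.2]
opening: 0.442
grasp_force: 60.3
time_s: 9.92
eef_pos: [0.5841, 0.1495, 0.2488]
eef_rot: [-0.0, 0.819, 0.574, -0.0]
wrist_force: [0.3, 0.1, -0.3]
opening: 0.448
grasp_force: 60.3
[0.5841 0.1495 0.2488]
[ 0.3  0.1 -0.3] [ 0.05 -0.03 -0.01]
```

```bash
python3 -m pendant '[[[0.3,0,0,1,0,0,0],[0.3,0,0,2,0,0,0],[0.3,0,0,2,0,0,0]]]'
python3 -m pendant '[[[0.3,0,0,0.7,0,0,0],[0.3,0,0,1.5,0,0,0],[0.3,0,0,1.5,0,0,0]]]'
python3 -m pendant '[[[0.3,0,0,0.5,0,0,0],[0.3,0,0,1,0,0,0],[0.3,0,0,1,0,0,0]]]'
python3 -c "
from h import *
print(tool()[0].round(4)); print(ctrl.get_obs()['wrist_force'].round(1),ctrl.get_obs()['torque'].round(2))"
```

```text
time_s: 10.17
eef_pos: [0.5841, 0.1495, 0.2469]
eef_rot: [-0.0, 0.819, 0.574, -0.0]
wrist_force: [-0.1, -0.5, -0.2]
opening: 0.452
grasp_force: 60.3
time_s: 10.42
eef_pos: [0.5842, 0.1495, 0.2455]
eef_rot: [-0.0, 0.819, 0.574, -0.0]
wrist_force: [-0.3, -0.6, -0.3]
opening: 0.449
grasp_force: 60.3
time_s: 10.67
eef_pos: [0.5844, 0.1493, 0.245]
eef_rot: [0.0, 0.819, 0.574, 0.0]
wrist_force: [-0.9, -2.1, 2.1]
opening: 0.448
grasp_force: 60.6
[0.5844 0.1493 0.245 ]
[-0.9 -2.1  2.1] [-0.24  0.13  0.06]
```

```bash
python3 -m pendant '[[[0.3,-0.8,0,0,0,0,0],[0.3,-0.8,0,0,0,0,0],[0.3,-0.8,0,0,0,0,0]]]'
python3 -m pendant '[[[0.3,0,0,0.5,0,0,0],[0.3,0,0,0.5,0,0,0],[0.3,0,0,0.5,0,0,0]]]'
python3 -c "
from h import *
print(tool()[0].round(4)); print(ctrl.get_obs()['wrist_force'].round(1),ctrl.get_obs()['torque'].round(2))"
```

```text
time_s: 10.92
eef_pos: [0.5841, 0.1487, 0.2448]
eef_rot: [0.0, 0.819, 0.574, 0.0]
wrist_force: [0.4, -0.9, 1.9]
opening: 0.443
grasp_force: 60.5
time_s: 11.17
eef_pos: [0.5841, 0.1487, 0.2446]
eef_rot: [0.0, 0.819, 0.574, 0.0]
wrist_force: [-0.7, -1.4, 4.3]
opening: 0.448
grasp_force: 60.9
[0.5841 0.1487 0.2446]
[-0.7 -1.4  4.3] [-0.17  0.11  0.02]
```

```bash
python3 -m pendant '[[[0.3,-0.4,0,0.5,0,0,0],[0.3,-0.4,0,1,0,0,0],[0.3,-0.4,0,1.5,0,0,0],[0.3,-0.4,0,1.5,0,0,0]]]'
python3 -c "
from h import *
print(tool()[0].round(4)); print(ctrl.get_obs()['wrist_force'].round(1),ctrl.get_obs()['torque'].round(2))"
```

```text
time_s: 11.5
eef_pos: [0.5844, 0.1486, 0.2439]
eef_rot: [0.001, 0.819, 0.574, 0.001]
wrist_force: [-0.7, -0.8, 8.3]
opening: 0.448
grasp_force: 61.2
[0.5844 0.1486 0.2439]
[-0.7 -0.8  8.3] [ 0.    0.15 -0.05]
```

```bash
python3 -m pendant '[[[0.3,0,0,1,0,0,0],[0.3,0,0,2,0,0,0],[0.3,0,0,2.5,0,0,0],[0.3,0,0,3,0,0,0]]]'
python3 -m pendant '[[[0.3,0,0,1,0,0,0],[0.3,0,0,2,0,0,0],[0.3,0,0,2,0,0,0]]]'
```

```text
time_s: 11.83
eef_pos: [0.5839, 0.1485, 0.2398]
eef_rot: [0.0, 0.819, 0.574, 0.0]
wrist_force: [0.4, -0.3, 1.3]
opening: 0.448
grasp_force: 60.5
time_s: 12.08
eef_pos: [0.5832, 0.1483, 0.2361]
eef_rot: [-0.0, 0.819, 0.574, -0.001]
wrist_force: [3.6, 0.5, -8.0]
opening: 0.45
grasp_force: 60.9
```

It clicked: the push rose to 8 N, then dropped. Now I run it down onto the lid and press.

```bash
python3 -m pendant '[[[0.3,0,0,1,0,0,0],[0.3,0,0,2,0,0,0],[0.3,0,0,2,0,0,0]]]'
python3 -m pendant '[[[0.3,0,0,0.5,0,0,0],[0.3,0,0,1,0,0,0],[0.3,0,0,1,0,0,0]]]'
python3 -m pendant '[[[0.3,0,0,0.5,0,0,0],[0.3,0,0,0.5,0,0,0],[0.3,0,0,0.5,0,0,0]]]'
```

```text
time_s: 12.33
eef_pos: [0.5836, 0.1484, 0.2351]
eef_rot: [-0.0, 0.819, 0.574, -0.0]
wrist_force: [3.0, 0.3, -6.2]
opening: 0.445
grasp_force: 61.1
time_s: 12.58
eef_pos: [0.5837, 0.1484, 0.2348]
eef_rot: [-0.0, 0.819, 0.574, -0.0]
wrist_force: [-0.2, 0.4, -0.7]
opening: 0.446
grasp_force: 61.5
time_s: 12.83
eef_pos: [0.5838, 0.1484, 0.2344]
eef_rot: [0.0, 0.819, 0.574, 0.0]
wrist_force: [0.6, -0.6, -0.5]
opening: 0.447
grasp_force: 61.6
```

```bash
python3 -m pendant '[[[0.3,0,0,0.5,0,0,0],[0.3,0,0,1,0,0,0],[0.3,0,0,1,0,0,0]]]'
python3 -m pendant '[[[0.3,0,0,0.5,0,0,0],[0.3,0,0,0.5,0,0,0],[0.3,0,0,0.5,0,0,0]]]'
```

```text
time_s: 13.08
eef_pos: [0.5839, 0.1484, 0.2335]
eef_rot: [0.0, 0.819, 0.574, 0.0]
wrist_force: [-1.8, 0.0, 1.2]
opening: 0.443
grasp_force: 61.9
time_s: 13.33
eef_pos: [0.5839, 0.1484, 0.2334]
eef_rot: [0.0, 0.819, 0.574, 0.0]
wrist_force: [-2.5, -0.9, 5.6]
opening: 0.446
grasp_force: 62.3
```

```bash
python3 -m pendant '[[[0.3,0,0,0.5,0,0,0],[0.3,0,0,1,0,0,0],[0.3,0,0,1,0,0,0],[0.3,0,0,1,0,0,0],[0.3,0,0,1,0,0,0]]]'
python3 - <<'E'
from h import *
im=ctrl.camera("side")[:,:,::-1]
cv2.imwrite("pics/v9.png",cv2.resize(im[160:240,205:305],(750,600),interpolation=2))
o=ctrl.get_obs(); print(o["eef_pos"].round(4),o["wrist_force"].round(1))
E
```

```text
time_s: 13.75
eef_pos: [0.5839, 0.1484, 0.2333]
eef_rot: [0.0, 0.819, 0.574, 0.0]
wrist_force: [-5.5, -1.4, 12.3]
opening: 0.445
grasp_force: 63.0
[0.5839 0.1484 0.2333] [-6.5 -1.  13.3]
```

View pics/v9.png

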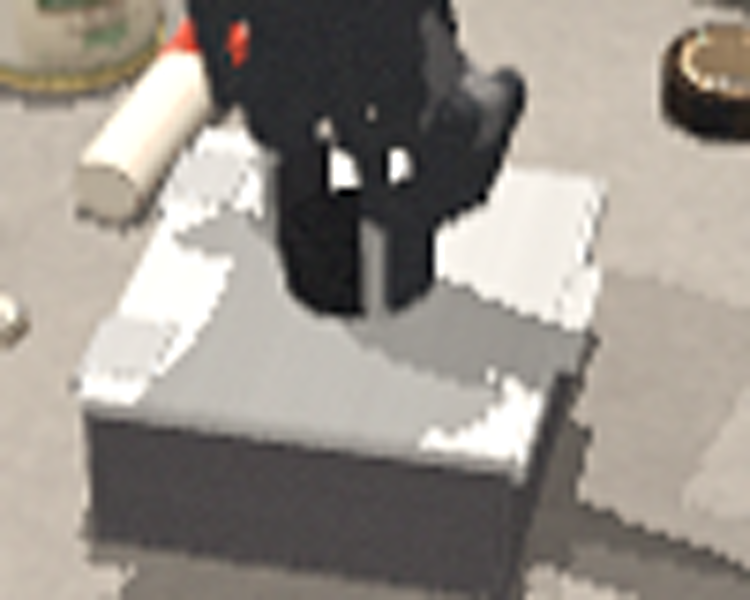

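The cap sits flat on the shut lid (crop (350,300)) and stops hard at the expected height. One small extra press for margin, then hand in.

```bash
python3 -m pendant '[[[0.3,0,0,0.3,0,0,0],[0.3,0,0,0.3,0,0,0],[0.3,0,0,0.3,0,0,0],[0.3,0,0,0.3,0,0,0]]]' && python3 -c "
from bench import ctrl
print(ctrl.hand_in())"
```

```text
time_s: 14.13
eef_pos: [0.5839, 0.1484, 0.2333]
eef_rot: [0.0, 0.819, 0.574, 0.0]
wrist_force: [-6.8, -1.1, 14.3]
opening: 0.449
grasp_force: 63.2
the job is handed in; nothing more can be done
None
```

The lid is shut with the stud through its hole, and the black cap clicked on and sits flat on the lid; I handed in at 14.1 s with the gripper still holding it and pressing down with about 14 N (the hand-in returned no verdict).

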